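Clamp the cheese wedge for slicing

ROBOT

A 6-joint arm with a two-finger parallel gripper is mounted at the origin on the work surface; the furniture and walls round the work are solid. World frame = base frame: x ahead of the robot, y to its left, z up, the work surface at z = 0. Lengths are in mm, angles in rad, forces in N, time in s.
With the tool pointing down it reaches from about 350 to 875 mm from the base axis. Payload 4.2 kg.
Tool frame: the origin (TCP) lies at the very end of the fingers, on their centre line; the grasp point (between the pads) lies 19 mm behind it; z points along the fingers, y is the line along which they close (so a half turn about z gives the same grasp; the last joint's range is limited). The gripper opens to 85 mm and grips with 20 to 120 N. Pads are 22 mm wide; open, the fingers measure 114 mm over their backs; the gripper's body (76 mm by 85 mm) begins 54 mm behind the grasp point. The pads swing forward as they close: fully open they stand 13 mm farther back than shut.
Start: joints at [0.259, 0.385, 0.008, 0, -1.194, -0.259], TCP at [624.979, 0.025, 231.312] pointing down, gripper open.
Joint ranges: [-3.14, 3.14], [-1.21, 2.06], [-1.07, 1.41], [-3.16, 2.05], [-2.99, -0.16], [-3.1, 3.1]. Speed limits (rad/s): [2.79, 2.79, 3.14, 3.14, 3.14, 3.14].

INTERFACE

Orientations are given as a unit quaternion [x, y, z, w].
In Python, from bench import arm gives the robot as it stands. The module is installed in compiled form; this text tells all that it offers.
- The arm moves only by the tool drive_tool, never from a script. Its argument "targets" is a list of rows, each a list of 5 numbers: the closure, from -1 (fully open) to 1 (shut), then the shift along the tool's x, y, z in mm, then the turn about the tool's z in degrees. In form: [[grip, tx, ty, tz, roll], ...]. A call has 1 to 12 rows; each row is the pose to reach, as a shift and turn from the pose commanded when the call began, along the tool's axes at that moment; what a row does not reach only later rows make up. A row lasts 1/10 s, in which the tool goes at most 50 mm and 8.59 degrees, less where a joint would pass 70% of its speed; a pose out of reach is approached as far as the arm can. A call with a gripper value outside its range is refused whole. The fingers move at their own pace and stop on an object; the grip force is fixed at half the most. Time passes only in rows, so rows that repeat a pose let the fingers close. It gives the time, the measured TCP pose, the force, the opening and the grip force at its end, in the units of the state.
- arm.read_state(): the state, without advancing time (a new reading comes with each control period).
- arm.get_image(name): name is "scene" or "side" or "wrist"; returns the picture (400x640x3 uint8, blue, green, red); there is no depth.
- arm.camera_params(name): a dict with "fov_y" (degrees; the focal length in pixels is half the picture's height over the tangent of half this angle, whatever the lens; pixels are square), "cx", "cy" (the principal point, pixels), "D" ([k1, k2, p1, p2, k3] as OpenCV has them; the pictures are not rectified), "rvec" (rotation vector, rad) and "tvec" (3), from world to camera coordinates, as OpenCV has them; the wrist camera has in their place "tool_from_camera" (4x4, takes a point from camera to tool coordinates, whose origin is the TCP and whose axes are the flange's). Camera axes: x right, y down, z forward; pixel columns grow to the right and rows downward; lengths in mm; the calibration is good to about 2 mm. A picture is of the moment at which its call begins: read the wrist's pose just before it. camera_params takes no time and is no camera call.
- arm.job_done(): hands the job in; it is judged then, once.
The state is a dict: "clock": time; "joints": joint angles; "joint_vel": joint speeds; "joint_efforts": joint torques, N m; "position": TCP position; "ee_rot": TCP orientation; "contact_force": force on the tool from outside, world axes, zero at the start; "wrist_torque": the same for the moment, N m; "gripper_width": finger opening in mm; "grasp_force": force on a finger pad.
Only numpy, scipy, OpenCV 4.12 (cv2) and the standard library are available. Lean on these libraries where they do the work, as an engineer would, in place of code of your own. Each camera call takes 0.05 s, during which the arm holds its last target. There are 200 camera calls.

TASK

Get the cheese wedge ready for slicing: push it along the white board until it sits against the end stop, then screw the clamp's pad down with the knob on top (clockwise from above) until it just touches the cheese, and give the knob half a turn more so that the wedge is held firmly but not crushed. Leave the tub, jar and label roll beside the clamp where they are.

Things in the scene. Friction and masses are not known exactly. Their poses are not given: they have to be found in the camera images.
- clamp: Fixed screw clamp: base plate 130x200x10 mm, two posts 84 mm left and right of its middle, aluminium bridge 32 mm wide across them, top at z 158 mm. Origin on the table under the screw axis; x points along the board to the end stop, y left, z up. The screw carries a round rubber pad 30 mm across, which hangs some 4 to 18 mm above the cheese's top height; how much differs every time.
- knob_grip (a point): Centre of the black square grip of the clamp's knob, on the screw axis, 188 mm above the clamp's origin. The grip is 44x44 mm (64 mm over its corners) and 30 mm tall, with 14 mm of free space between it and the bridge; its faces are square to this point's x and y axes. It turns with the knob but does not rise or sink.
- knob (a joint): Angle of the knob in rad, growing clockwise seen from above, which lowers the pad by 30 mm a turn (a steep quick-action thread); it starts at 0 to 0.7, its ends are at 0 and 12. It stays where it is left. It turns with a steady drag of about 0.27 N m while the pad is free; as the sprung pad meets the cheese the turning moment jumps by about 0.17 N m, then grows by a further 0.018 N m per rad.
- bed: Fixed white board 262x124 mm through the clamp, with low side rails (10 mm wide, 13 mm high, 96 mm apart inside) and an upright end stop behind the clamp. Set on levelling legs, so its height differs by up to 9 mm. Origin under the screw axis, 30 mm below the board's top; x points along the board to the stop, whose face is at x = 46 mm; z up.
- cheese_center (a point): Centre (half-way up) of the wrapped cheese wedge, 134 mm long, 86 mm wide, 55 mm high, 0.14 to 0.28 kg, lying loose on the board, its point towards the robot and its broad rind towards the stop. To the touch it is a plain block of this size, so its point can be pushed like a flat end. This point's y axis is the length; it starts 40 to 65 mm short of the stop. When it sits against the stop the centre is at x = -21 mm of the board, and its near end at x = -88 mm.
- cheese: The same wedge, origin at the centre of its underside.
- tub: Bystander: round tub of spread, 106 mm across, 68 mm high, beside the clamp; origin under its centre.
- jar: Bystander: jar with a black lid, 66 mm across, 90 mm high, beside the board; origin under its centre. Farther right a tall price sign, up to 0.48 m high, stands near x 0.37, y -0.22 m: go over or round it.
- small_roll: Bystander: small yellow roll of labels, 50 mm across, 30 mm high, beside the clamp; origin under its centre.
Things that resemble listed ones, but are neither listed nor needed, are in the scene too. Of the things that look like the cheese, the larger one is meant.

How it is judged:
By the outcome, as a careful person would: the job done as asked, in the order asked, and still so for the second after the job is handed in, with the robot touching nothing.
It also fails if it takes over 72 s, if anything falls off the work surface, if the arm or the gripper's body presses on something with over 40 N, if the wrist force passes 120 N, or if a joint passes its speed limit or range.

## Working session

There is one attempt and no reset: what is moved stays moved. The work goes in short steps, Python scripts to look and compute and a tool call to move; the robot and the scene stay as the last step left them, time stands still between calls to the robot, and variables do not carry over. Pictures are saved under pics/ and viewed, at most 10 in all, crops included, and the job is handed in when it is done.

Besides the shell and the picture viewer there is one more tool, called after "Request:" by a JSON object that holds its "name" and its "arguments", one argument or row to a line. drive_tool: Moves the arm, as the interface text tells. Its arguments: {"type":"object","properties":{"targets":{"type":"array","items":{"type":"array","items":{"type":"number"}}}},"required":["targets"]}

```bash
mkdir -p pics; cat > h.py <<'E'
import numpy as np, cv2
from bench import arm
from scipy.spatial.transform import Rotation as R
def cam(n,s=None):
    p=arm.camera_params(n); f=200/np.tan(np.radians(p['fov_y'])/2)
    K=np.array([[f,0,p['cx']],[0,f,p['cy']],[0,0,1]]); D=np.array(p['D'],float)
    if 'rvec' in p:
        Rm=cv2.Rodrigues(np.array(p['rvec'],float))[0]; t=np.array(p['tvec'],float).ravel()
        return K,D,Rm,t
    T=np.eye(4);T[:3,:3]=R.from_quat(s['ee_rot']).as_matrix();T[:3,3]=s['position']
    W=np.linalg.inv(T@np.array(p['tool_from_camera'])); return K,D,W[:3,:3],W[:3,3]
def ray(c,uv):
    K,D,Rm,t=c; q=cv2.undistortPoints(np.array(uv,float).reshape(-1,1,2),K,D)[:,0]
    d=np.c_[q,np.ones(len(q))]@Rm; return -Rm.T@t,d
def onz(c,uv,z):
    o,d=ray(c,uv); return o+d*((z-o[2])/d[:,2])[:,None]
def tri(c1,u1,c2,u2):
    o1,d1=ray(c1,[u1]);o2,d2=ray(c2,[u2]);d1=d1[0]/np.linalg.norm(d1);d2=d2[0]/np.linalg.norm(d2)
    a=np.linalg.lstsq(np.c_[d1,-d2],o2-o1,rcond=None)[0]
    p,q=o1+a[0]*d1,o2+a[1]*d2; return (p+q)/2,np.linalg.norm(p-q)
def proj(c,P):
    return cv2.projectPoints(np.array(P,float).reshape(-1,1,3),cv2.Rodrigues(c[2])[0],c[3],c[0],c[1])[0][:,0]
E
python3 - <<'E'
from h import *
s=arm.read_state();print(s)
for n in ['scene','side','wrist']: cv2.imwrite(f'pics/{n}0.png',arm.get_image(n)); c=cam(n,s); print(n,-c[2].T@c[3],c[2][2],c[0][0,0])
E
```

```text
{'clock': 0.0, 'joints': array([ 2.58590054e-01,  3.85559518e-01,  6.56331470e-03, -4.78780436e-04,
       -1.19395342e+00, -2.58605941e-01]), 'joint_vel': array([-0.00023789,  0.00078504, -0.00085847, -0.00114195,  0.00063524,
       -0.00143473]), 'joint_efforts': array([-9.55001960e-04, -3.92286408e+01,  1.88399577e+01,  4.18616563e+00,
       -4.72148502e-03,  8.27910434e-07]), 'position': array([6.24404037e+02, 3.86726880e-03, 2.30198312e+02]), 'ee_rot': array([-0.70703827,  0.70717443,  0.00073364, -0.00081881]), 'contact_force': array([-0.02183292, -0.65012787, -0.36800464]), 'wrist_torque': array([0.03698414, 0.00613358, 0.00375429]), 'grasp_force': 0.0, 'gripper_width': 85.48142685564787}
scene [ 783.70074544 -379.02231417  801.75158522] [-0.27519936  0.58170805 -0.76542868] 376.27071862105396
side [ 370.67991585 -343.88456566  866.02971123] [ 0.23150347  0.52362481 -0.81989219] 361.06532112866597
wrist [624.85635894 -70.35826748 370.91360953] [-5.62657537e-04  2.80155719e-01 -9.59954403e-01] 320.2148311064163
```

View pics/scene0.png

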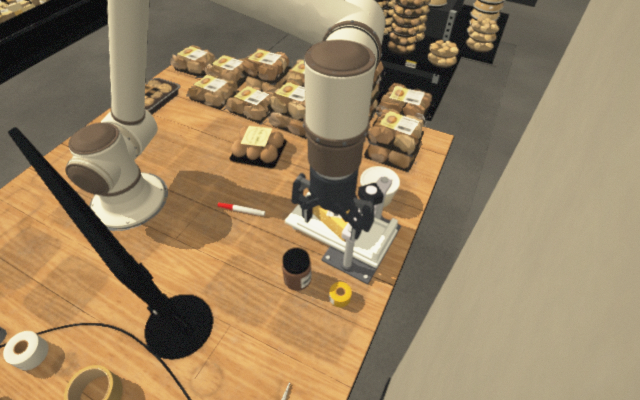

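View pics/side0.png

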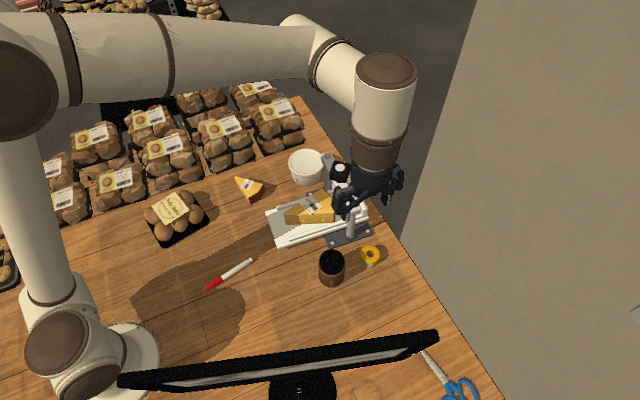

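View pics/wrist0.png

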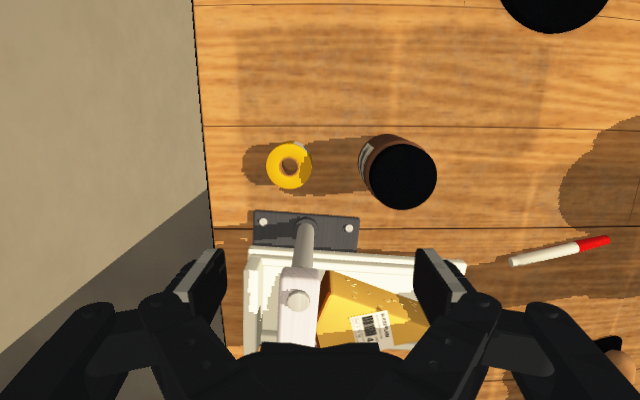

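The scene view shows the board with the wedge under the gripper at about (325,222), with the jar at (297,268), the roll at (340,293) and the tub at (378,190). The side view shows two cheese-like wedges: a small one loose on the table at (248,188) and a larger one on the white board at (312,208). The larger one on the board is meant. The wrist view shows the bridge end at (298,300) and the cheese at (365,310). The knob is hidden there.

```bash
python3 - <<'E'
from h import *
s=arm.read_state()
W=cam('wrist',s);S=cam('side');C=cam('scene')
print('bridge bolt',onz(W,[(298,300)],158),'base holes',onz(W,[(263,222),(348,229)],10))
print('knob side',onz(S,[(340,168)],203),'jar',onz(W,[(403,174)],90),'roll',onz(W,[(289,165)],30))
print('board near corner', onz(W,[(466,263),(245,250)],40), onz(S,[(275,248),(265,208)],35))
im=cv2.imread('pics/side0.png')[140:280,220:420]; cv2.imwrite('pics/crop0.png',cv2.resize(im,None,fx=4,fy=4,interpolation=cv2.INTER_CUBIC))
E
```

```text
bridge bolt [[641.62299635  75.63908154 158.        ]] base holes [[693.16737019  67.85184613  10.        ]
 [590.42320707  76.92929169  10.        ]]
knob side [[647.10053916 156.04789508 203.        ]] jar [[549.72116535  -8.78537432  90.        ]] roll [[657.9209863   -5.56358081  30.        ]]
board near corner [[453.76766321 108.1272853   40.        ]
 [709.91902785  90.51225686  40.        ]] [[441.78984078 112.81629453  35.        ]
 [461.78355218 242.95906669  35.        ]]
```

View pics/crop0.png

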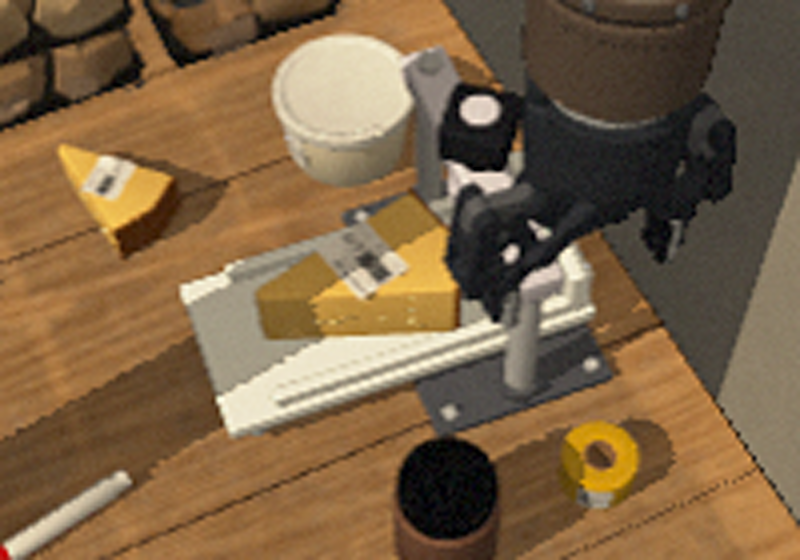

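The crop shows the large wedge on the white board, spanning (255,280) to (460,200). The black knob is at (480,125), and the small decoy at (115,195) lies off the board. I'll move behind the wedge with the gripper shut, which also gives the fixed cameras a clear view.

Request:
{"name": "drive_tool", "arguments": {
  "targets": [
    [1,0,0,-10,8],
    [1,0,40,-20,16],
    [1,-20,80,-20,24],
    [1,-60,120,-20,32],
    [1,-100,160,-20,40],
    [1,-140,180,-20,48],
    [1,-178,180,-20,56],
    [1,-178,180,-20,64],
    [1,-178,180,-20,72],
    [1,-178,180,-20,80],
    [1,-178,180,-20,88],
    [1,-178,180,-20,95]
  ]
}}

```text
clock: 1.35
position: [444.7, 178.1, 251.0]
ee_rot: [0.046, 0.999, -0.0, -0.0]
contact_force: [0.2, -0.7, 0.5]
gripper_width: -0.4
grasp_force: 0.0
```

```bash
python3 - <<'E'
from h import *
s=arm.read_state();print(s['clock'],s['position'],s['joints'],s['gripper_width'])
a=arm.get_image('scene');b=arm.get_image('side')
cv2.imwrite('pics/scene1.png',a);cv2.imwrite('pics/side1.png',b)
f=lambda i:cv2.resize(i,None,fx=4,fy=4,interpolation=cv2.INTER_CUBIC)
cv2.imwrite('pics/crop1.png',np.vstack([f(a[145:290,270:420])[:,:600],f(b[140:280,240:390])])[:1200]) 
cv2.imwrite('pics/crop1.png',np.hstack([cv2.resize(a[150:290,280:413],(400,421),interpolation=2),cv2.resize(b[135:275,260:393],(400,421),interpolation=2)]))
E
```

```text
1.35 [444.67037155 178.05835859 251.02824409] [ 7.20859914e-01  1.18857156e-01 -3.03107788e-01 -2.50620990e-04
 -1.14947885e+00 -2.38403103e+00] -0.4468286418034302
```

View pics/crop1.png

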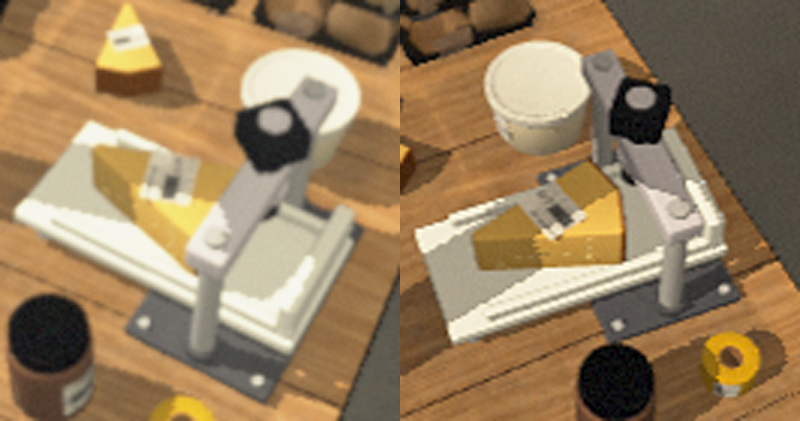

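Both views show the knob's silver cap (scene (371,190), side (340,167)). They also show the bridge bolts and the wedge tip (scene (312,200), side (285,212)).

```bash
python3 - <<'E'
from h import *
C=cam('scene');S=cam('side')
k=3.007
for n,a,b in [('cap',(273,120),(241,97)),('boltL',(315,92),(202,62)),('boltR',(215,238),(280,208)),('tip top',(95,149),(74,233)),('boardL',(90,125),(18,233)),('boardR',(17,210),(55,333)),('base hole near',(143,323),(218,325)),('hole far',(258,380),(325,289))]:
    a=(280+a[0]/k,150+a[1]/k);b=(260+b[0]/k,135+b[1]/k); print(n,*tri(C,a,S,b))
E
```

```text
cap [647.39469317 156.19427971 205.98427819] 0.7455428260227424
boltL [655.11900955 243.6292391  157.16553558] 0.21218449668143105
boltR [641.43067642  73.33212094 161.65171187] 0.7315008861089904
tip top [497.57707375 171.22519771  83.22813807] 3.4201286585701705
boardL [459.70898423 231.49809222  30.93834235] 1.9599585720843635
boardR [451.58648342 113.16883593  38.14307715] 0.7554821653157167
base hole near [589.24417181  73.84943335  11.39997742] 1.4138057958474153
hole far [693.24017838  64.91280069  13.43492407] 2.7404986856947366
```

Everything fits: the screw axis is at (647.5, 157), the board yaw is about −4.9°, and the wedge's near end is at x ≈ −150 on the board, about 62 mm short of the stop. Next I lower and push.

Request:
{"name": "drive_tool", "arguments": {
  "targets": [
    [1,0,-4,50,0],
    [1,0,-4,100,0],
    [1,0,-4,150,0],
    [1,0,-4,185,0],
    [1,0,-4,200,0],
    [1,-15,-4,200,0],
    [1,-30,-4,200,0],
    [1,-38,-4,200,0],
    [1,-46,-4,200,0],
    [1,-54,-4,200,0],
    [1,-62,-4,200,0],
    [1,-70,-4,200,0]
  ]
}}

```text
clock: 2.65
position: [514.6, 167.8, 51.4]
ee_rot: [0.043, 0.999, -0.0, -0.0]
contact_force: [-1.5, 1.1, -0.5]
gripper_width: 0.3
grasp_force: 0.6
```

Request:
{"name": "drive_tool", "arguments": {
  "targets": [
    [1,-6,0,0,0],
    [1,-12,0,0,0],
    [1,-18,0,0,0],
    [1,-23,0,0,0],
    [1,-26,0,0,0],
    [1,-26,0,0,0]
  ]
}}

```text
clock: 3.25
position: [541.0, 165.8, 51.4]
ee_rot: [0.044, 0.999, 0.0, 0.001]
contact_force: [0.0, -0.5, -0.0]
gripper_width: 0.0
grasp_force: 0.0
```

Request:
{"name": "drive_tool", "arguments": {
  "targets": [
    [1,-2,0,0,0],
    [1,-4,0,0,0],
    [1,-6,0,0,0]
  ]
}}

```text
clock: 3.55
position: [546.1, 165.1, 51.4]
ee_rot: [0.044, 0.999, -0.0, -0.0]
contact_force: [-2.9, 0.1, 2.9]
gripper_width: 0.3
grasp_force: 1.4
```

Request:
{"name": "drive_tool", "arguments": {
  "targets": [
    [1,-1,0,0,0],
    [1,-2,0,0,0],
    [1,-3,0,0,0]
  ]
}}

```text
clock: 3.85
position: [548.0, 164.8, 51.4]
ee_rot: [0.044, 0.999, -0.0, -0.001]
contact_force: [-9.6, 2.4, 7.8]
gripper_width: -0.1
grasp_force: 4.5
```

Request:
{"name": "drive_tool", "arguments": {
  "targets": [
    [1,-1,0,0,0],
    [1,-2,0,0,0],
    [1,-2,0,0,0]
  ]
}}

```text
clock: 4.15
position: [548.0, 164.4, 51.4]
ee_rot: [0.044, 0.999, -0.001, -0.003]
contact_force: [-13.3, 3.3, 9.4]
gripper_width: 0.1
grasp_force: 6.3
```

```bash
python3 - <<'E'
from h import *
s=arm.read_state();print(s['position'],s['contact_force'],s['joints'])
a=arm.get_image('scene');b=arm.get_image('side')
cv2.imwrite('pics/crop2.png',np.hstack([cv2.resize(a[150:290,280:413],(400,421),interpolation=2),cv2.resize(b[135:275,260:393],(400,421),interpolation=2)]))
E
```

```text
[547.99804663 164.37837126  51.43966448] [-13.30505826   3.29801026   9.37047776] [ 0.57341992  0.48916965 -0.33572194 -0.00291133 -0.75204447 -2.22973283]
```

View pics/crop2.png

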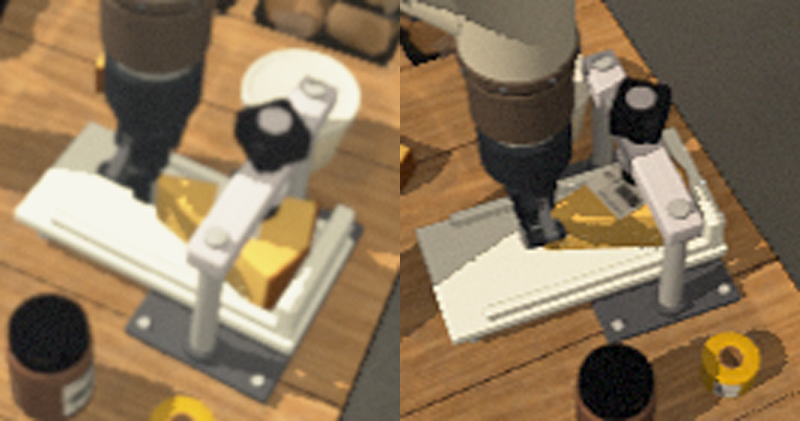

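The tool stalls at the expected place while the force builds up, which suggests the wedge is against the stop. The crop shows some white between the rind edge (scene (385,218)) and the stop, so I'll check the rind and the stop numerically.

```bash
python3 - <<'E'
from h import *
C=cam('scene');k=3.007;o=np.array([647.5,157]);u=np.array([.9963,-.0854]);v=np.array([.0854,.9963])
g=lambda P:[(round(float((p[:2]-o)@u),1),round(float((p[:2]-o)@v),1)) for p in P]
px=lambda L:[(280+a/k,150+b/k) for a,b in L]
print('rind top',g(onz(C,px([(316,205),(266,268)]),88)),'rind bottom R',g(onz(C,px([(263,305),(313,240)]),33)))
for z in (33,45,70,88): print('stop line z',z,g(onz(C,px([(342,207),(282,285)]),z)), 'foot',g(onz(C,px([(282,325)]),z)))
for z in (33,): print(proj(C,[np.r_[o+46*u+w*v,zz] for w in (-43,43) for zz in (33,88)])*k-np.array([280,150])*k)
E
```

```text
rind top [(34.2, 38.4), (27.1, -37.6)] rind bottom R [(29.3, -34.0), (36.4, 46.1)]
stop line z 33 [(43.0, 91.4), (34.0, -8.6)] foot [(50.7, -43.0)]
stop line z 45 [(45.2, 81.8), (36.3, -16.6)] foot [(52.8, -50.5)]
stop line z 70 [(49.7, 61.8), (41.1, -33.3)] foot [(57.0, -66.1)]
stop line z 88 [(52.9, 47.5), (44.5, -45.3)] foot [(60.1, -77.3)]
[[276.66904619 322.36247023]
 [285.10423106 283.65803353]
 [321.80021812 247.40157331]
 [331.84361799 207.20886877]]
```

```bash
python3 - <<'E'
from h import *
C=cam('scene');S=cam('side');k=3.007;o=np.array([647.5,157]);u=np.array([.9963,-.0854]);v=np.array([.0854,.9963])
g=lambda P:[(round(float((p[:2]-o)@u),1),round(float((p[:2]-o)@v),1)) for p in P]
pc=lambda L:[(280+a/k,150+b/k) for a,b in L]
ps=lambda L:[(260+a/k,135+b/k) for a,b in L]
for z in (85,92): print(z,'init side: tip, rindR, rindL',g(onz(S,ps([(74,233),(220,222),(178,163)]),z)),'scene tip',g(onz(C,pc([(95,149)]),z)))
print('init scene rind R top?',g(onz(C,pc([(192,270)]),33)),'side rindR bottom',g(onz(S,ps([(222,264)]),33)), 'side tip bottom',g(onz(S,ps([(79,268)]),33)))
s=arm.read_state();c=cam('wrist',s);im=arm.get_image('wrist');cv2.imwrite('pics/w2.png',im)
print('wrist proj of ideal near end corners',proj(c,[np.r_[o-88*u+w*v,zz] for w in (-43,43) for zz in (33,88)]))
E
```

```text
85 init side: tip, rindR, rindL [(-150.5, 2.2), (-28.1, -31.8), (-40.1, 41.8)] scene tip [(-149.5, -2.0)]
92 init side: tip, rindR, rindL [(-151.3, -2.5), (-30.0, -36.2), (-41.9, 36.7)] scene tip [(-146.2, -7.1)]
init scene rind R top? [(-36.0, -33.9)] side rindR bottom [(-29.5, -42.5)] side tip bottom [(-151.9, -0.8)]
wrist proj of ideal near end corners [[242.55072187 258.96204   ]
 [210.62075707 323.59928448]
 [398.05767956 258.73795216]
 [430.19546063 323.37141515]]
```

View pics/w2.png

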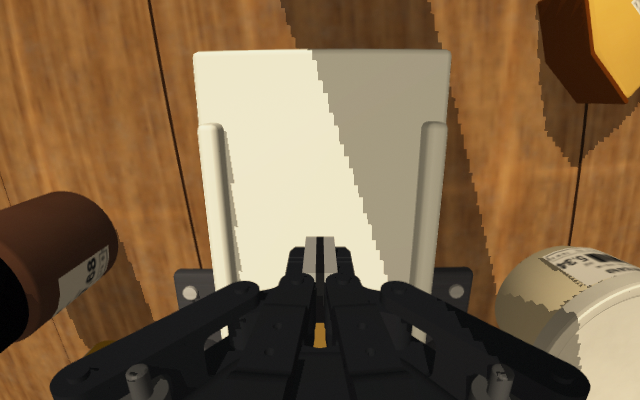

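The wrist view looks along the board behind the shut fingers, and the wedge is hidden apart from a sliver at (320,335). The rind corners moved about 65 mm in total, which matches the 62 mm needed, but the two sides may be skewed. I'll probe and square the near end off-centre on both sides.

Request:
{"name": "drive_tool", "arguments": {
  "targets": [
    [1,14,0,0,0],
    [1,14,-26,0,0],
    [1,6,-26,0,0],
    [1,3,-26,0,0],
    [1,2,-26,0,0],
    [1,1,-26,0,0],
    [1,0,-26,0,0],
    [1,0,-26,0,0]
  ]
}}

```text
clock: 5.1
position: [545.9, 138.4, 51.4]
ee_rot: [0.044, 0.999, -0.001, -0.003]
contact_force: [-12.6, 1.6, 9.3]
gripper_width: -0.2
grasp_force: 5.5
```

Request:
{"name": "drive_tool", "arguments": {
  "targets": [
    [1,14,0,0,0],
    [1,14,26,0,0],
    [1,14,52,0,0],
    [1,6,52,0,0],
    [1,3,52,0,0],
    [1,2,52,0,0],
    [1,1,52,0,0],
    [1,0,52,0,0],
    [1,0,52,0,0]
  ]
}}

```text
clock: 6.0
position: [550.3, 192.4, 51.3]
ee_rot: [0.044, 0.999, 0.001, -0.003]
contact_force: [-15.3, 11.8, 8.2]
gripper_width: -0.0
grasp_force: 8.3
```

Both sides line up: the contact line is at −4.7° yaw, equal to the board's, and the contact position is s ≈ −100, so the wedge is square against the stop. Now I retreat, rise and turn the wrist to the start of its range for the knob.

Request:
{"name": "drive_tool", "arguments": {
  "targets": [
    [1,15,0,0,0],
    [1,15,0,-50,0],
    [1,15,0,-100,-8],
    [1,15,0,-150,-16],
    [1,15,0,-200,-24],
    [1,10,-10,-250,-32],
    [1,-15,-40,-250,-40],
    [1,-45,-70,-250,-48],
    [1,-75,-90,-250,-56],
    [1,-104,-113,-250,-64],
    [-1,-104,-113,-250,-72],
    [-1,-104,-113,-250,-80]
  ]
}}

```text
clock: 7.2
position: [648.3, 66.8, 300.0]
ee_rot: [-0.61, 0.793, 0.0, -0.001]
contact_force: [-0.5, 0.9, -0.5]
gripper_width: 28.2
grasp_force: 0.0
```

Request:
{"name": "drive_tool", "arguments": {
  "targets": [
    [-1,0,0,0,-8.5],
    [-1,0,0,0,-17],
    [-1,0,0,0,-25.5],
    [-1,0,0,0,-34],
    [-1,0,0,0,-42.5],
    [-1,0,0,0,-51],
    [-1,0,0,0,-59.5],
    [-1,0,0,0,-68],
    [-1,0,0,0,-76.5],
    [-1,0,0,0,-85],
    [-1,0,0,0,-93.5],
    [-1,0,0,0,-100]
  ]
}}

```text
clock: 8.4
position: [647.6, 68.0, 300.9]
ee_rot: [0.999, -0.042, -0.0, 0.0]
contact_force: [-0.5, 0.2, -0.1]
gripper_width: 85.3
grasp_force: 0.0
```

Request:
{"name": "drive_tool", "arguments": {
  "targets": [
    [-1,0,0,0,-8.5],
    [-1,0,0,0,-17],
    [-1,0,0,0,-25.5],
    [-1,0,0,0,-34],
    [-1,0,0,0,-42.5],
    [-1,0,0,0,-51],
    [-1,0,0,0,-59.5],
    [-1,0,0,0,-68],
    [-1,0,0,0,-76.5],
    [-1,0,0,0,-85]
  ]
}}

```text
clock: 9.4
position: [647.6, 68.1, 300.9]
ee_rot: [0.764, 0.645, -0.0, -0.0]
contact_force: [0.5, -0.5, -0.7]
gripper_width: 85.2
grasp_force: 0.0
```

```bash
python3 - <<'E'
from h import *
s=arm.read_state();print(s['clock'],s['position'],s['joints'],s['ee_rot'],s['gripper_width'])
c=cam('wrist',s);im=arm.get_image('wrist')
p=proj(c,[[647.5,157,203]])[0];print(p)
x,y=int(p[0]),int(p[1]); x0,y0=max(0,x-130),max(0,y-110)
print(x0,y0);cv2.imwrite('pics/w3full.png',im);cv2.imwrite('pics/w3.png',cv2.resize(im[y0:y0+200,x0:x0+260],None,fx=3,fy=3,interpolation=2))
E
```

```text
9.4 [647.56611227  68.06028586 300.87998143] [ 3.52656903e-01  3.95744906e-01  1.97060532e-01 -2.50782239e-05
 -1.37226757e+00  2.61929142e+00] [ 7.64472584e-01  6.44656236e-01 -6.89573282e-05 -3.80849873e-05] 85.22505906865608
[297.73139874  80.34396798]
167 0
```

View pics/w3.png

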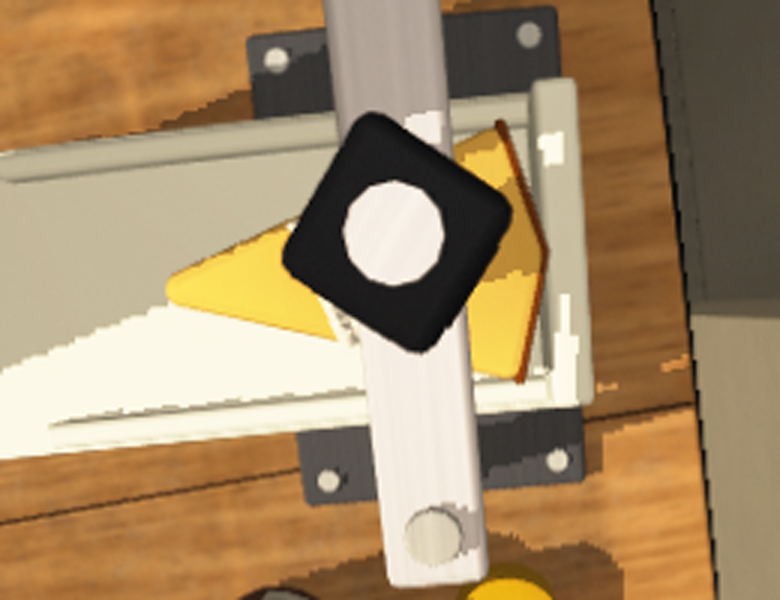

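The crop shows the knob's black square from above, with corners at (370,112), (512,210), (420,352) and (285,258). It also shows the wedge's curved rind against the stop at (547,248).

```bash
python3 - <<'E'
from h import *
s=arm.read_state();c=cam('wrist',s)
im=cv2.imread('pics/w3full.png')[0:200,167:427]
m=cv2.inRange(im,(0,0,0),(38,38,38));m[:,:85]=0;m[:35]=0;m[125:]=0;m[:,180:]=0
cs=max(cv2.findContours(m,0,1)[0],key=cv2.contourArea);q=cv2.boxPoints(cv2.minAreaRect(cs))+[167,0]
for q in (q,np.array([(370,112),(512,210),(420,352),(285,258)])/3+[167,0]):
    P=onz(c,q,203);e=np.roll(P,-1,0)-P
    print(P.mean(0).round(1),np.linalg.norm(e[:,:2],axis=1).round(1),(np.degrees(np.arctan2(e[:,1],e[:,0]))%90).round(1))
M=R.from_quat(s['ee_rot']).as_matrix();print('tool y dir',np.degrees(np.arctan2(M[1,1],M[0,1])))
d=M.T@(np.array([647.5,157,170])-s['position']);print('d tool',d)
E
```

```text
[648.5 158.5 203. ] [42.4 42.2 43.2 43.8] [46.7 50.9 48.8 49.7]
[648.5 158.3 203. ] [39.3 39.3 38.7 38.4] [47.2 46.7 45.8 47.6]
tool y dir -9.501071694794584
d tool [ 87.7275546  -14.71700616 130.89285682]
```

Request:
{"name": "drive_tool", "arguments": {
  "targets": [
    [-1,40,-6,0,8],
    [-1,80,-13,0,16],
    [-1,88,-14,0,24],
    [-1,88,-14,20,32.5],
    [-1,88,-14,60,32.5],
    [-1,88,-14,100,32.5],
    [-1,88,-14,120,32.5],
    [-1,88,-14,134,32.5],
    [-1,88,-14,134,32.5]
  ]
}}

```text
clock: 10.35
position: [648.1, 157.2, 165.0]
ee_rot: [0.916, 0.402, -0.002, -0.0]
contact_force: [-0.2, -0.9, -0.2]
gripper_width: 85.7
grasp_force: 0.0
```

Request:
{"name": "drive_tool", "arguments": {
  "targets": [
    [1,0,0,0,0],
    [1,0,0,0,0],
    [1,0,0,0,0],
    [1,0,0,0,0],
    [1,0,0,0,0],
    [1,0,0,0,0],
    [1,0,0,0,0],
    [1,0,0,0,0]
  ]
}}

```text
clock: 11.15
position: [648.6, 159.1, 169.4]
ee_rot: [0.915, 0.403, 0.001, -0.0]
contact_force: [-4.0, 2.9, 5.6]
gripper_width: 43.1
grasp_force: 63.9
```

```bash
cat > t.py <<'E'
from h import *
s=arm.read_state();M=R.from_quat(s['ee_rot']).as_matrix()
print(round(s['clock'],2),s['position'].round(1),'F',s['contact_force'].round(1),'T',s['wrist_torque'].round(3),'ang',round(np.degrees(np.arctan2(M[1,1],M[0,1])),1),'j6',s['joints'][5].round(3),'e6',s['joint_efforts'][5].round(3),s['gripper_width'].round(1),s['grasp_force'])
E
python3 t.py
```

```text
Traceback (most recent call last):
  File "t.py", line 3, in <module>
    print(round(s['clock'],2),s['position'].round(1),'F',s['contact_force'].round(1),'T',s['wrist_torque'].round(3),'ang',round(np.degrees(np.arctan2(M[1,1],M[0,1])),1),'j6',s['joints'][5].round(3),'e6',s['joint_efforts'][5].round(3),s['gripper_width'].round(1),s['grasp_force'])
                                                                                                                                                                                                                                          ^^^^^^^^^^^^^^^^^^^^^^^^
AttributeError: 'float' object has no attribute 'round'
```

```bash
sed -i "s/s\['gripper_width'\].round(1)/round(s['gripper_width'],1)/" t.py; python3 t.py
```

```text
11.15 [648.6 159.1 169.4] F [-4.   2.9  5.6] T [ 0.844  1.205 -0.107] ang -42.5 j6 1.919 e6 0.047 43.1 63.857574462890625
```

Request:
{"name": "drive_tool", "arguments": {
  "targets": [
    [1,0,0,0,5],
    [1,0,0,0,10],
    [1,0,0,0,15],
    [1,0,0,0,20],
    [1,0,0,0,25]
  ]
}}

```text
clock: 11.65
position: [649.0, 158.6, 169.4]
ee_rot: [0.981, 0.194, 0.001, -0.0]
contact_force: [-2.4, 1.5, 3.8]
gripper_width: 43.3
grasp_force: 63.8
```

```bash
python3 t.py
```

```text
11.65 [649.  158.6 169.4] F [-2.4  1.5  3.8] T [0.327 0.793 0.283] ang -67.6 j6 1.48 e6 0.302 43.3 63.80153775215149
```

Request:
{"name": "drive_tool", "arguments": {
  "targets": [
    [1,0,0,0,5],
    [1,0,0,0,10],
    [1,0,0,0,15]
  ]
}}

```text
clock: 11.95
position: [649.1, 158.2, 169.4]
ee_rot: [0.998, 0.064, 0.001, 0.0]
contact_force: [-1.7, 1.1, 4.9]
gripper_width: 43.3
grasp_force: 63.8
```

```bash
python3 t.py
```

```text
11.95 [649.1 158.2 169.4] F [-1.7  1.1  4.9] T [0.055 0.694 0.326] ang -82.6 j6 1.218 e6 0.3 43.3 63.786420822143555
```

e6 tracks the free drag at about 0.30. I'll continue in small steps and watch for the jump.

Request:
{"name": "drive_tool", "arguments": {
  "targets": [
    [1,0,0,0,5],
    [1,0,0,0,10],
    [1,0,0,0,15]
  ]
}}

```text
clock: 12.25
position: [649.0, 157.9, 169.4]
ee_rot: [0.998, -0.066, 0.001, 0.0]
contact_force: [-1.7, -0.3, 4.7]
gripper_width: 43.3
grasp_force: 63.8
```

```bash
python3 t.py
```

```text
12.25 [649.  157.9 169.4] F [-1.7 -0.3  4.7] T [-0.167  0.701  0.304] ang -97.6 j6 0.956 e6 0.298 43.3 63.780062198638916
```

Request:
{"name": "drive_tool", "arguments": {
  "targets": [
    [1,0,0,0,5],
    [1,0,0,0,10],
    [1,0,0,0,15]
  ]
}}

```text
clock: 12.55
position: [649.0, 157.5, 169.4]
ee_rot: [0.981, -0.196, 0.001, 0.0]
contact_force: [-3.3, -1.3, 5.7]
gripper_width: 43.1
grasp_force: 63.8
```

```bash
python3 t.py
```

```text
12.55 [649.  157.5 169.4] F [-3.3 -1.3  5.7] T [-0.414  0.705  0.224] ang -112.6 j6 0.695 e6 0.296 43.1 63.803125619888306
```

Request:
{"name": "drive_tool", "arguments": {
  "targets": [
    [1,0,0,0,5],
    [1,0,0,0,10],
    [1,0,0,0,15]
  ]
}}

```text
clock: 12.85
position: [648.7, 157.2, 169.4]
ee_rot: [0.947, -0.323, 0.001, 0.001]
contact_force: [-2.7, -1.7, 5.9]
gripper_width: 43.6
grasp_force: 63.9
```

```bash
python3 t.py
```

```text
12.85 [648.7 157.2 169.4] F [-2.7 -1.7  5.9] T [-0.587  0.87   0.222] ang -127.6 j6 0.433 e6 0.294 43.6 63.85673403739929
```

Request:
{"name": "drive_tool", "arguments": {
  "targets": [
    [1,0,0,0,5],
    [1,0,0,0,10],
    [1,0,0,0,15]
  ]
}}

```text
clock: 13.15
position: [648.5, 157.0, 169.4]
ee_rot: [0.896, -0.443, 0.001, 0.001]
contact_force: [-3.9, -2.7, 5.6]
gripper_width: 43.2
grasp_force: 63.9
```

```bash
python3 t.py
```

```text
13.15 [648.5 157.  169.4] F [-3.9 -2.7  5.6] T [-0.716  1.058  0.225] ang -142.6 j6 0.171 e6 0.293 43.2 63.911683559417725
```

Request:
{"name": "drive_tool", "arguments": {
  "targets": [
    [1,0,0,0,5],
    [1,0,0,0,10]
  ]
}}

```text
clock: 13.35
position: [648.3, 156.8, 169.4]
ee_rot: [0.854, -0.52, 0.0, 0.001]
contact_force: [-4.2, -2.7, 6.9]
gripper_width: 43.2
grasp_force: 63.9
```

```bash
python3 t.py
```

```text
13.35 [648.3 156.8 169.4] F [-4.2 -2.7  6.9] T [-0.731  1.149  0.311] ang -152.6 j6 -0.004 e6 0.292 43.2 63.94805431365967
```

Request:
{"name": "drive_tool", "arguments": {
  "targets": [
    [1,0,0,0,5],
    [1,0,0,0,10]
  ]
}}

```text
clock: 13.55
position: [648.0, 156.7, 169.4]
ee_rot: [0.806, -0.592, 0.0, 0.001]
contact_force: [-4.3, -2.4, 6.0]
gripper_width: 43.2
grasp_force: 64.0
```

```bash
python3 t.py
```

```text
13.55 [648.  156.7 169.4] F [-4.3 -2.4  6. ] T [-0.717  1.385  0.28 ] ang -162.6 j6 -0.178 e6 0.291 43.2 63.983134031295776
```

Request:
{"name": "drive_tool", "arguments": {
  "targets": [
    [1,0,0,0,5],
    [1,0,0,0,10]
  ]
}}

```text
clock: 13.75
position: [647.8, 156.7, 169.4]
ee_rot: [0.751, -0.66, 0.0, 0.001]
contact_force: [-5.5, -1.8, 6.9]
gripper_width: 43.1
grasp_force: 64.0
```

```bash
python3 t.py
```

```text
13.75 [647.8 156.7 169.4] F [-5.5 -1.8  6.9] T [-0.709  1.501  0.197] ang -172.6 j6 -0.353 e6 0.291 43.1 64.01537775993347
```

Request:
{"name": "drive_tool", "arguments": {
  "targets": [
    [1,0,0,0,5],
    [1,0,0,0,10]
  ]
}}

```text
clock: 13.95
position: [647.6, 156.7, 169.4]
ee_rot: [-0.691, 0.723, -0.0, -0.002]
contact_force: [-7.2, -2.9, 6.7]
gripper_width: 43.4
grasp_force: 64.0
```

```bash
python3 t.py
```

```text
13.95 [647.6 156.7 169.4] F [-7.2 -2.9  6.7] T [-0.699  1.729  0.254] ang 177.3 j6 -0.527 e6 0.291 43.4 64.03542280197144
```

Request:
{"name": "drive_tool", "arguments": {
  "targets": [
    [1,0,0,0,5],
    [1,0,0,0,10]
  ]
}}

```text
clock: 14.15
position: [647.3, 156.7, 169.4]
ee_rot: [-0.625, 0.781, -0.0, -0.002]
contact_force: [-7.1, -2.8, 7.2]
gripper_width: 43.4
grasp_force: 64.0
```

```bash
python3 t.py
```

```text
14.15 [647.3 156.7 169.4] F [-7.1 -2.8  7.2] T [-0.589  1.925  0.287] ang 167.4 j6 -0.702 e6 0.29 43.4 64.03117418289185
```

Request:
{"name": "drive_tool", "arguments": {
  "targets": [
    [1,0,0,0,5],
    [1,0,0,0,10]
  ]
}}

```text
clock: 14.35
position: [647.1, 156.8, 169.4]
ee_rot: [-0.555, 0.832, -0.0, -0.002]
contact_force: [-7.5, -1.4, 7.8]
gripper_width: 43.4
grasp_force: 64.2
```

```bash
python3 t.py
```

```text
14.35 [647.1 156.8 169.4] F [-7.5 -1.4  7.8] T [-0.558  2.128  0.46 ] ang 157.4 j6 -0.876 e6 0.115 43.4 64.15938377380371
```

Request:
{"name": "drive_tool", "arguments": {
  "targets": [
    [1,0,0,0,3],
    [1,0,0,0,5]
  ]
}}

```text
clock: 14.55
position: [647.0, 156.8, 169.4]
ee_rot: [-0.519, 0.855, -0.0, -0.002]
contact_force: [-7.6, -0.7, 7.3]
gripper_width: 43.6
grasp_force: 64.1
```

```bash
python3 t.py
```

```text
14.55 [647.  156.8 169.4] F [-7.6 -0.7  7.3] T [-0.498  2.128  0.486] ang 152.5 j6 -0.961 e6 -0.274 43.6 64.14662003517151
```

Request:
{"name": "drive_tool", "arguments": {
  "targets": [
    [1,0,0,0,3],
    [1,0,0,0,5]
  ]
}}

```text
clock: 14.75
position: [646.8, 156.9, 169.3]
ee_rot: [-0.481, 0.877, -0.0, -0.002]
contact_force: [-7.9, -1.9, 7.8]
gripper_width: 43.2
grasp_force: 64.2
```

```bash
python3 t.py
```

```text
14.75 [646.8 156.9 169.3] F [-7.9 -1.9  7.8] T [-0.397  2.284  0.473] ang 147.5 j6 -1.048 e6 -0.269 43.2 64.16632175445557
```

Request:
{"name": "drive_tool", "arguments": {
  "targets": [
    [1,0,0,0,5],
    [1,0,0,0,10]
  ]
}}

```text
clock: 14.95
position: [646.7, 157.1, 169.4]
ee_rot: [-0.402, 0.916, -0.0, -0.002]
contact_force: [-8.5, -0.3, 8.4]
gripper_width: 42.9
grasp_force: 64.3
```

```bash
python3 t.py
```

```text
14.95 [646.7 157.1 169.4] F [-8.5 -0.3  8.4] T [-0.196  2.446  0.477] ang 137.4 j6 -1.225 e6 0.119 42.9 64.26779866218567
```

The wrist torque Tz jumped from about 0.28 to 0.47 between tool angles 167° and 157°, so contact is at about 162° (j6 ≈ −0.80). Half a turn more ends at tool angle −18°. j6 would run out on the way, so I turn 90° now and regrasp for the rest.

Request:
{"name": "drive_tool", "arguments": {
  "targets": [
    [1,0.5,0.5,0,8],
    [1,1,1,0,16],
    [1,1.4,1.5,0,24],
    [1,1.4,1.5,0,32],
    [1,1.4,1.5,0,40],
    [1,1.4,1.5,0,48],
    [1,1.4,1.5,0,56],
    [1,1.4,1.5,0,64],
    [1,1.4,1.5,0,72],
    [1,1.4,1.5,0,80],
    [1,1.4,1.5,0,86],
    [1,1.4,1.5,0,90]
  ]
}}

```text
clock: 16.15
position: [646.6, 159.0, 169.4]
ee_rot: [0.363, 0.932, 0.001, 0.0]
contact_force: [-4.6, 4.3, 5.1]
gripper_width: 43.4
grasp_force: 63.9
```

```bash
python3 t.py
```

```text
16.15 [646.6 159.  169.4] F [-4.6  4.3  5.1] T [0.894 1.226 0.459] ang 47.4 j6 -2.797 e6 -0.128 43.4 63.912402391433716
```

Request:
{"name": "drive_tool", "arguments": {
  "targets": [
    [1,0,0,0,0],
    [-1,0,0,0,0],
    [-1,0,0,0,0],
    [-1,0,0,0,0],
    [-1,0,0,0,0],
    [-1,0,0,0,0],
    [-1,0,0,0,0]
  ]
}}

```text
clock: 16.85
position: [646.8, 157.9, 167.2]
ee_rot: [0.362, 0.932, -0.0, -0.0]
contact_force: [0.4, 0.5, 0.2]
gripper_width: 85.7
grasp_force: 0.0
```

```bash
python3 t.py
```

```text
16.85 [646.8 157.9 167.2] F [0.4 0.5 0.2] T [-0.023 -0.003  0.001] ang 47.5 j6 -2.795 e6 0.0 85.7 0.0
```

Request:
{"name": "drive_tool", "arguments": {
  "targets": [
    [-1,0,0,0,-8],
    [-1,0,0,0,-16],
    [-1,0,0,0,-24],
    [-1,0,0,0,-32],
    [-1,0,0,0,-40],
    [-1,0,0,0,-48],
    [-1,0,0,0,-56],
    [-1,0,0,0,-64],
    [-1,0,0,0,-72],
    [-1,0,0,0,-80],
    [-1,0,0,0,-86],
    [-1,0,0,0,-90]
  ]
}}

```text
clock: 18.05
position: [646.7, 158.0, 167.2]
ee_rot: [-0.404, 0.915, -0.0, -0.0]
contact_force: [-0.7, 0.9, -0.4]
gripper_width: 85.4
grasp_force: 0.0
```

Request:
{"name": "drive_tool", "arguments": {
  "targets": [
    [1,0,0,0,0],
    [1,0,0,0,0],
    [1,0,0,0,0],
    [1,0,0,0,0],
    [1,0,0,0,0],
    [1,0,0,0,0],
    [1,0,0,0,0],
    [1,0,0,0,0]
  ]
}}

```text
clock: 18.85
position: [647.1, 157.7, 167.7]
ee_rot: [-0.403, 0.915, -0.0, 0.0]
contact_force: [2.3, -3.0, 1.0]
gripper_width: 43.5
grasp_force: 63.1
```

```bash
python3 t.py
```

```text
18.85 [647.1 157.7 167.7] F [ 2.3 -3.   1. ] T [-0.871 -0.587  0.026] ang 137.5 j6 -1.224 e6 -0.017 43.5 63.09069514274597
```

Request:
{"name": "drive_tool", "arguments": {
  "targets": [
    [1,0,0,0,8],
    [1,0,0,0,16],
    [1,0,0,0,24],
    [1,0,0,0,32],
    [1,0,0,0,40],
    [1,0,0,0,48],
    [1,0,0,0,56],
    [1,0,0,0,62],
    [1,0,0,0,66]
  ]
}}

```text
clock: 19.75
position: [646.9, 158.3, 167.7]
ee_rot: [0.161, 0.987, 0.0, 0.0]
contact_force: [1.3, -0.5, 2.3]
gripper_width: 43.2
grasp_force: 63.2
```

```bash
python3 t.py
```

```text
19.75 [646.9 158.3 167.7] F [ 1.3 -0.5  2.3] T [-0.489 -0.419  0.463] ang 71.4 j6 -2.378 e6 -0.149 43.2 63.24459671974182
```

Request:
{"name": "drive_tool", "arguments": {
  "targets": [
    [1,0,0,0,0],
    [-1,0,0,0,0],
    [-1,0,0,0,0],
    [-1,0,0,0,0],
    [-1,0,0,0,0],
    [-1,0,0,0,0],
    [-1,0,0,0,0],
    [-1,0,0,-20,0],
    [-1,0,0,-60,0],
    [-1,0,0,-100,0],
    [-1,0,0,-140,0],
    [-1,0,0,-140,0]
  ]
}}

```text
clock: 20.95
position: [649.2, 158.4, 315.3]
ee_rot: [0.161, 0.987, 0.003, 0.006]
contact_force: [-0.1, 0.3, 0.0]
gripper_width: 85.3
grasp_force: 0.0
```

```bash
python3 t.py
```

```text
20.95 [649.2 158.4 315.3] F [-0.1  0.3  0. ] T [0.029 0.019 0.024] ang 71.5 j6 -2.376 e6 -0.0 85.3 0.0
```

Released. I'll back off and check with the fixed cameras.

Request:
{"name": "drive_tool", "arguments": {
  "targets": [
    [-1,45,0,-20,0],
    [-1,90,0,-20,0],
    [-1,135,0,-20,0],
    [-1,180,0,-20,0],
    [-1,200,0,-20,0],
    [-1,200,0,-20,0]
  ]
}}

```text
clock: 21.55
position: [454.9, 222.0, 328.1]
ee_rot: [0.159, 0.987, 0.001, 0.0]
contact_force: [0.0, 0.2, -0.8]
gripper_width: 85.5
grasp_force: 0.0
```

```bash
python3 - <<'E'
from h import *
a=arm.get_image('scene');b=arm.get_image('side')
cv2.imwrite('pics/crop4.png',np.hstack([cv2.resize(a[150:290,280:413],(400,421),interpolation=2),cv2.resize(b[135:275,260:393],(400,421),interpolation=2)]))
E
```

```text
(no output)
```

View pics/crop4.png

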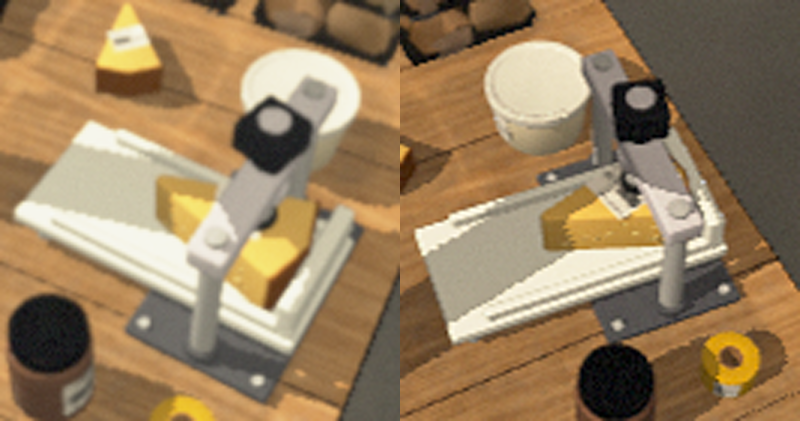

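The wedge sits at the stop with the pad down on it (scene crop (265,215)). The tub, jar and roll have not moved, and the robot is clear.

```bash
python3 -c "
from bench import arm
print(arm.job_done())"
```

```text
the job is handed in; nothing more can be done
None
```

The wedge is square against the end stop, and the pad is screwed down to contact plus about half a turn (contact read to about ±5°). The tub, jar and label roll weren't touched, and the job was handed in at about 22 s; no verdict came back.

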